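Clamp a furniture leg and set the clamp's air valve

ROBOT

A 6-joint arm with a two-finger parallel gripper is mounted at the origin on the work surface. World frame = base frame: x ahead of the robot, y to its left, z up, the work surface at z = 0. Lengths are in mm, angles in degrees, forces in N, time in s.
With the tool pointing down it reaches from about 350 to 925 mm from the base axis. Payload 6.4 kg.
Tool frame: the origin (TCP) lies at the very end of the fingers, on their centre line; the grasp point (between the pads) lies 19 mm behind it (env.grip_point_offset is the distance from the TCP to the grasp point, in mm); z points along the fingers, y is the line along which they close (so a half turn about z gives the same grasp; the last joint's range is limited). The gripper opens to 85 mm and grips with 20 to 120 N. Pads are 22 mm wide; open, the fingers measure 114 mm over their backs; the gripper's body (76 mm by 85 mm) begins 54 mm behind the grasp point. The pads swing forward as they close: fully open they stand 13 mm farther back than shut.
Start: joints at [60.499, 14.043, 89.255, -0, 76.702, -9.975], TCP at [217.254, 612.629, 209.69] pointing down, gripper open.
Joint ranges: [-179.41, 179.41], [-58.25, 129.5], [7.25, 145.43], [-54.29, 234.29], [11.92, 165.04], [-157.13, 157.13]. Speed limits (degrees/s): [147.25, 147.25, 180, 180, 180, 180].

INTERFACE

Orientations are given as a 3x3 rotation matrix whose columns are the frame's x, y, z axes.
In Python, from bench import env gives the robot as it stands.
- The arm moves only by the tool step_arm, never from a script. Its argument "targets" is text: rows parted by semicolons, each of 4 numbers parted by spaces: the shift along the tool's x, y, z in cm, then the turn about the tool's z in degrees. A call has 1 to 8 rows; each row shifts and turns the commanded pose from where the row before left it, along the tool's axes as they then stand; what a row does not reach is not made up. A row lasts 1/12 s, in which the tool goes at most 41.7 mm and 7.16 degrees, less where a joint would pass 70% of its speed; a pose out of reach is approached as far as the arm can. A call with a gripper value outside its range is refused whole. "jaw" is the closure, from 0 (fully open) to 1 (shut), set as the call begins (left out, the last holds). The fingers move at their own pace and stop on an object; the grip force is fixed at half the most. Time passes only in rows, so rows that do not move let the fingers close. It gives the time, the measured TCP pose, the force, the opening and the grip force at its end, in the units of the state.
- env.sense(): the state, without advancing time (a new reading comes with each control period).
- env.grab_frame(name): name is "scene" or "side" or "wrist"; returns the picture (420x560x3 uint8, blue, green, red); there is no depth.
- env.get_calibration(name): a dict with "vfov" (degrees; the focal length in pixels is half the picture's height over the tangent of half this angle, whatever the lens; pixels are square), "cx", "cy" (the principal point, pixels), "xyz" and "orientation" of the camera in the world; the wrist camera has in their place "tool_from_camera" (4x4, takes a point from camera to tool coordinates, whose origin is the TCP and whose axes are the flange's). Camera axes: x right, y down, z forward; pixel columns grow to the right and rows downward; lengths in mm; the calibration is good to about 2 mm. A picture is of the moment at which its call begins: read the wrist's pose just before it. get_calibration takes no time and is no camera call.
- env.finish_job(): hands the job in; it is judged then, once.
The state is a dict: "time": time; "q": joint angles; "joint_vel": joint speeds; "joint_efforts": joint torques, N m; "tool_pos": TCP position; "tool_rot": TCP orientation; "wrist_force": force on the tool from outside, world axes, zero at the start; "ft_torque": the same for the moment, N m; "grip_width": finger opening in mm; "grip_force": force on a finger pad.
Only numpy, scipy, OpenCV 4.12 (cv2) and the standard library are available. Lean on these libraries where they do the work, as an engineer would, in place of code of your own. Each camera call takes 0.05 s, during which the arm holds its last target. There are 200 camera calls.

TASK

Get the air clamp ready for carving: first slide the steel jaw with the blue post along the bed until it presses the wooden leg squarely and snugly against the green fixed jaw, firmly but without crushing it. Then turn the red lever of the air valve from its nearly shut position to the yellow mark on the dial, so that the lever lies right over the mark, and leave clamp and valve that way. Do not disturb the mallet, the gouge or the tin.

Things in the scene. Friction and masses are not known exactly. Their poses are not given: they have to be found in the camera images.
- clamp: air clamp fixed to the bench (its place and yaw vary): green bed 260 x 160 x 20 mm, top at z = 20 mm. Origin on the bench under the bed, 5 mm towards +x of the bed's middle. Its x axis is the slide direction, from the sliding jaw to the fixed jaw; y runs along the jaws; z up
- fixed_jaw: green fixed jaw at the clamp's +x end, 32 mm thick in x, 150 mm wide in y, 55 mm high, its top 75 mm above the bench. Origin at the foot of its clamping face (which looks to the clamp's -x), at x = +80 mm in the clamp's frame, z = 20 mm
- jaw: steel sliding jaw, 32 x 150 x 55 mm (x, y, z), top 75 mm above the bench, sliding along the clamp's x with about 3 N of friction; it stays where it is left. Origin at the foot of its clamping face (which looks to +x), at x = -75 mm in the clamp's frame when fully open; snug on the leg it is at about x = +32 mm.
- jaw_grip (a point): middle of the free part of the jaw's upright blue hand post, 24 x 24 mm and 50 mm tall, in the middle of the jaw's top; 105 mm above the bench (the post ends 125 mm above the bench, its foot is at 75 mm, its axis 16 mm behind the clamping face); axes as the clamp's
- blank: loose brown wooden furniture leg, 180 mm long with square ends 48 x 48 mm (42 mm long each) and a turned middle, 0.28 kg, lying across the clamp bed between the jaws, a little skew and 4 to 26 mm short of the fixed jaw. Origin in the middle of its underside (z = 20 mm), y axis along its length
- valve: air valve fixed to the bench (its place and yaw vary): brass pipe under a square dark dial plate 190 x 190 mm whose top is 64 mm above the bench. Origin on the bench under the plate's middle, z up. The lever's axis of rotation is vertical at x = +60 mm, y = -60 mm in this frame
- lever (a joint): opening angle of the valve lever in rad: 0 = shut (lever points to the valve's -x), it grows clockwise seen from above, to 1.57 = fully open (lever points to the valve's +y); starts at 0 to 0.25; about 0.3 N m of friction, stays where it is left
- lever_grip (a point): grip point in the red sleeve of the lever, 95 mm out from the axis of rotation, 98 mm above the bench. The sleeve is 18 mm wide, 18 mm high and reaches from 50 to 125 mm from the axis. x axis: along the lever, outward from the axis; z up
- setmark: yellow strip on the dial plate, 9 mm wide, lying radially from 56 to 151 mm from the lever's axis (its outer 26 mm stay visible beyond the lever's end), 65 mm above the bench; it does not move. Origin on the lever's axis of rotation at bench height; its x axis points along the strip, outward. It marks the wanted lever direction, 0.55 to 1.25 rad from shut
- mallet: loose wooden carver's mallet lying on the bench, head 110 x 70 x 64 mm, round handle 160 mm; bystander. Origin under the inner face of the head, handle towards its -x
- gouge: loose carving gouge, 230 mm long, dark wooden handle and dark steel blade, lying on the bench; bystander. Origin under its middle
- tin: closed brass-coloured wax tin, 68 mm across, 75 mm high, standing on the bench; bystander. Origin at the centre of its underside
Things that resemble listed ones, but are neither listed nor needed, are in the scene too. Of the things that look like the blank, the middle-sized one is meant.

How it is judged (in metres and radians):
On the way, in this order (a step that is already met when the one before it is completed fails the run):
1. the sliding jaw presses the leg against the fixed jaw: more than 3 N on the leg from each jaw at once, at least for a moment (contact force between each of jaw, fixed_jaw and blank above 3 N), for 0.05 s.
2. then the lever is within 0.07 rad of the yellow mark (angle between the x axis of lever_grip and the x axis of setmark, either way round below 0.07 rad), for 0.3 s.
At the end, for the whole second after the job is handed in: The leg lies flat on the bed, square in the clamp (within 0.05 rad), within 3.5 mm of touching the fixed jaw and within 30 mm of the clamp's middle in y; the sliding jaw is at most 3.5 mm short of snug on it; the lever is within 0.07 rad of the yellow mark; all at rest (x of jaw in the frame of clamp between 0.0285 and 0.036 m and x of blank in the frame of clamp between 0.0525 and 0.0595 m and y of blank in the frame of clamp between -0.03 and 0.03 m and z of blank in the frame of clamp below 0.025 m and angle between the y axis of blank and the y axis of clamp, either way round below 0.05 rad and angle between blank's own z axis and vertical below 0.06 rad and angle between the x axis of lever_grip and the x axis of setmark, either way round below 0.07 rad and velocity of joint lever between -0.03 and 0.03 rad/s and linear speed of each of blank, jaw below 0.01 m/s).
It fails at once if the leg is crushed: the sliding jaw presses on it with more than 60 N (contact force between jaw and blank above 60 N).
It fails at once if the mallet is disturbed: moved more than 20 mm (distance of mallet from where it was at the start of the episode above 0.02 m).
It fails at once if the gouge is disturbed: moved more than 20 mm (distance of gouge from where it was at the start of the episode above 0.02 m).
It fails at once if the tin is disturbed: moved more than 20 mm (distance of tin from where it was at the start of the episode above 0.02 m).
It also fails if it takes over 51 s, if anything falls off the work surface, if the arm or the gripper's body presses on something with over 40 N, if the wrist force passes 120 N, or if a joint passes its speed limit or range.

## Working session

There is one attempt and no reset: what is moved stays moved. The work goes in short steps, Python scripts to look and compute and a tool call to move; the robot and the scene stay as the last step left them, time stands still between calls to the robot, and variables do not carry over. Pictures are saved under pics/ and viewed, at most 10 in all, crops included, and the job is handed in when it is done.

Besides the shell and the picture viewer there is one more tool, called after "Call:" by a JSON object that holds its "op" and its "data", one argument or row to a line. step_arm: Moves the arm, as the interface text tells. Its arguments: {"type":"object","properties":{"targets":{"type":"string"},"jaw":{"type":"number"}},"required":["targets"]}

```bash
mkdir -p pics; cat > h.py <<'E'
import numpy as np, cv2
from bench import env
def K(c): 
    f=210/np.tan(np.radians(c["vfov"])/2); return np.array([[f,0,c["cx"]],[0,f,c["cy"]],[0,0,1]])
def ray(c,p,R=None,t=None):
    R=np.array(c["orientation"]) if R is None else R; t=np.array(c["xyz"]) if t is None else t
    d=R@np.linalg.inv(K(c))@np.array([p[0],p[1],1.]); return t,d/np.linalg.norm(d)
def atz(c,p,z,R=None,t=None):
    o,d=ray(c,p,R,t); return o+d*(z-o[2])/d[2]
def proj(c,P,R=None,t=None):
    R=np.array(c["orientation"]) if R is None else R; t=np.array(c["xyz"]) if t is None else t
    q=K(c)@R.T@(np.array(P,float)-t); return q[:2]/q[2]
def tri(rs):
    A=sum(np.eye(3)-np.outer(d,d) for o,d in rs); b=sum((np.eye(3)-np.outer(d,d))@o for o,d in rs)
    return np.linalg.solve(A,b)
E
python3 - <<'E'
from h import *
for n in("scene","side","wrist"):
    c=env.get_calibration(n);print(n,c)
    cv2.imwrite(f"pics/{n}0.png",env.grab_frame(n))
print(env.sense())
E
```

```text
scene {'vfov': 45.119059847655976, 'cx': 277.8724682602832, 'cy': 213.8952584206575, 'xyz': array([1220.33932967, -297.42044999, 1101.45315255]), 'orientation': array([[ 0.18664586,  0.82527692, -0.5329928 ],
       [ 0.98240979, -0.15355173,  0.1062679 ],
       [ 0.00585847, -0.54345181, -0.83941992]])}
side {'vfov': 56.312327366209125, 'cx': 281.45426153270955, 'cy': 211.584107339182, 'xyz': array([483.3666239 , 573.06668636, 705.89028829]), 'orientation': array([[-0.99300346, -0.08519004,  0.08177273],
       [-0.11711102,  0.62170183, -0.77444938],
       [ 0.01513711, -0.7786074 , -0.62732876]])}
wrist {'vfov': 65.17615901434964, 'cx': 277.16823385877626, 'cy': 212.79333868845154, 'tool_from_camera': array([[-1.55926636e-04, -9.59148494e-01, -2.82903063e-01,
         7.15666028e+01],
       [ 9.99999382e-01, -4.60983744e-04,  1.01174347e-03,
         1.47512776e+00],
       [-1.10082593e-03, -2.82902730e-01,  9.59147973e-01,
        -1.63227648e+02],
       [ 0.00000000e+00,  0.00000000e+00,  0.00000000e+00,
         1.00000000e+00]])}
{'time': 0.15, 'q': array([ 6.05000268e+01,  1.40763545e+01,  8.93088388e+01,  1.10598689e-03,
        7.67002481e+01, -9.97509963e+00]), 'joint_vel': array([-0.01995725, -0.11177789, -0.25669567, -0.03462612, -0.06758798,
        0.02122898]), 'joint_efforts': array([ 7.45726466e-04, -4.29988468e+01, -3.26552439e+01, -1.50102451e-04,
        3.58086756e-03,  3.15856073e-05]), 'tool_pos': array([217.00347775, 612.22840896, 208.81781183]), 'tool_rot': array([[-9.42494895e-01,  3.34219702e-01, -7.50667304e-04],
       [ 3.34220430e-01,  9.42494055e-01, -1.28865252e-03],
       [ 2.76806412e-04, -1.46543677e-03, -9.99998888e-01]]), 'wrist_force': array([ 0.14739577,  0.20949779, -0.05096766]), 'ft_torque': array([-5.19948253e-02, -1.16271753e-05,  2.37734319e-02]), 'grip_force': 0.0, 'grip_width': 85.534265998958}
```

View pics/scene0.png

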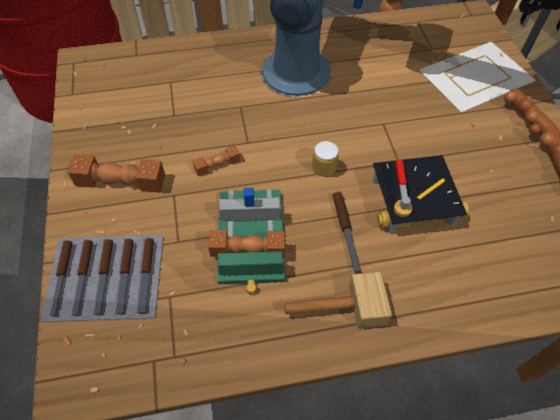

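View pics/side0.png

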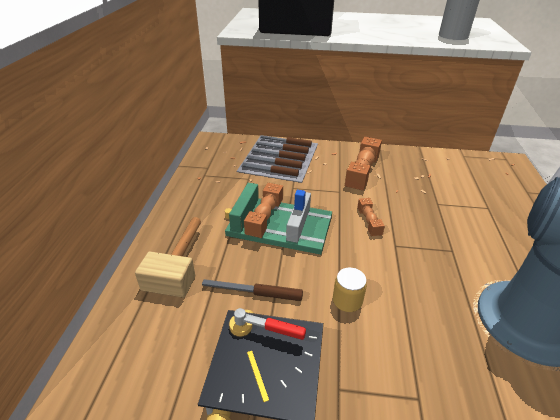

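Three things look like the blank in the scene view: a large leg at (117,173), a small one at (217,160), and a middle-sized one in the clamp at (247,243). I choose the middle one. The blue post is at (249,197) and the red lever at (402,172), with its pivot at (403,208). The yellow mark is at (431,189). Next come close crops to check this.

```bash
python3 - <<'E'
from h import *
s=cv2.imread("pics/scene0.png");d=cv2.imread("pics/side0.png")
def crop(im,x,y,w,h,k):
    o=cv2.resize(im[y:y+h,x:x+w],None,fx=k,fy=k,interpolation=cv2.INTER_CUBIC)
    for i in range(0,w,10): cv2.putText(o,str(x+i) if i%20==0 else "|",(i*k,8),0,.3,(255,255,255),1)
    for i in range(0,h,10): cv2.putText(o,str(y+i),(0,i*k+4),0,.3,(255,255,255),1)
    return o
cv2.imwrite("pics/c1.png",np.hstack([crop(s,200,180,100,120,4),crop(d,215,170,100,120,4)][:2])) 
cv2.imwrite("pics/c2.png",np.hstack([crop(s,370,145,100,150,4),crop(d,200,300,130,150,3) if 0 else cv2.copyMakeBorder(crop(d,200,300,130,120,3),0,240,0,0,0)][:2]) if 1 else 0)
E
```

```text
(no output)
```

View pics/c1.png

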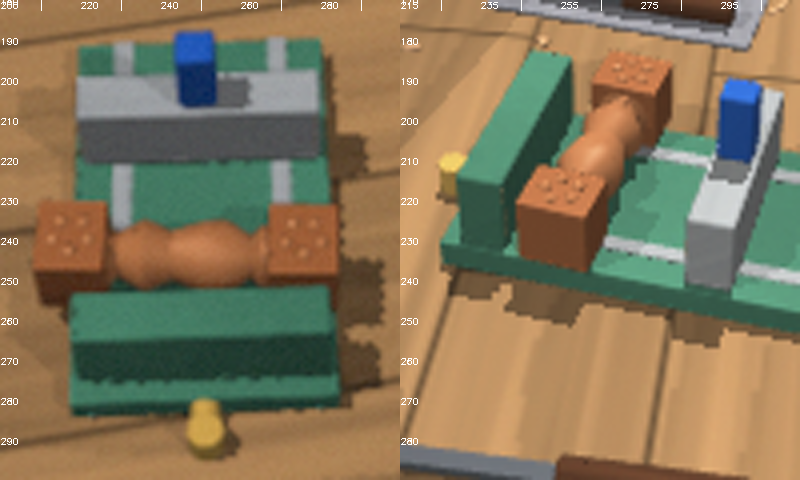

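View pics/c2.png

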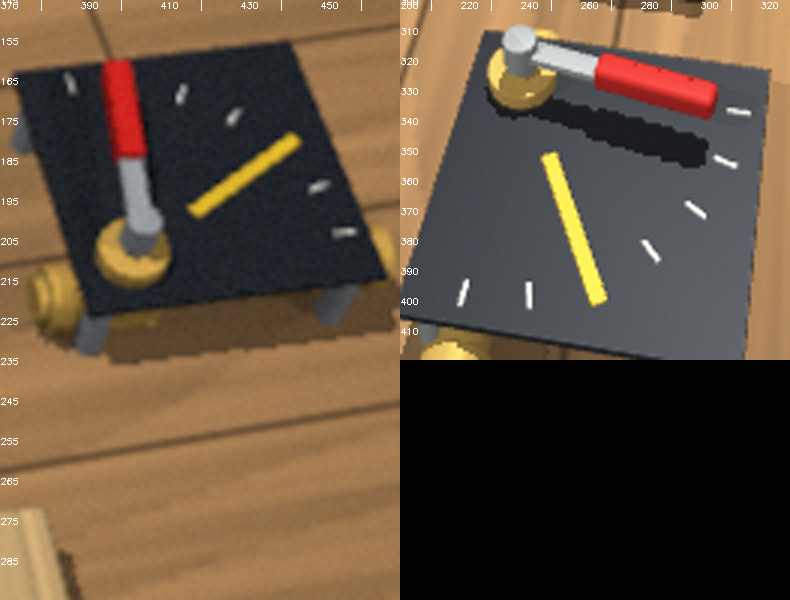

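The crops confirm the choice: the middle leg lies between the sliding jaw (post at about scene (249,190)) and the fixed jaw. The lever points up in the scene view, from its pivot at (406,199) to its end at (399,161), and the mark runs from (418,198) to (444,180). Next I fit the poses from both views.

```bash
cat > fit.py <<'E'
from h import *
from scipy.optimize import least_squares
S=env.get_calibration("scene");D=env.get_calibration("side")
a=lambda X,Y:(200+X/4,180+Y/4); b=lambda X,Y:(215+(X-400)/4,170+Y/4)
e=lambda X,Y:(370+X/4,145+Y/4); f=lambda X,Y:(200+(X-400)/3,300+Y/3)
T=lambda p,l:np.array([p[0]+np.cos(p[2])*l[0]-np.sin(p[2])*l[1],p[1]+np.sin(p[2])*l[0]+np.cos(p[2])*l[1],l[2]])
def run(obs,p0,loc):
    r=lambda p:np.concatenate([proj(c,T(p,loc(p,l)))-np.array(px) for c,px,l in obs])
    s=least_squares(r,p0,loss='soft_l1',x_scale=[100,100,.1]+[10]*(len(p0)-3)); return s.x,np.round(s.fun.reshape(-1,2),1)
E
cat > f1.py <<'E'
from fit import *
# clamp: params x,y,yaw,jawx ; 'j' points relative jaw
F=[(S,a(75,293),(80,-75,75)),(S,a(329,287),(80,75,75)),(S,a(75,342),(112,-75,75)),(S,a(333,336),(112,75,75)),
(S,a(80,46),(-135,-80,20)),(S,a(322,40),(-135,80,20)),(S,a(70,404),(125,-80,20)),(S,a(340,398),(125,80,20)),
(D,b(533,52),(112,-75,75)),(D,b(572,62),(80,-75,75)),(D,b(502,177),(80,75,75)),(D,b(460,168),(112,75,75))]
J=[(S,a(78,77),(-32,-75,75,1)),(S,a(320,72),(-32,75,75,1)),(S,a(80,120),(0,-75,75,1)),(S,a(320,115),(0,75,75,1)),
(D,b(689,219),(0,75,75,1)),(D,b(736,224),(-32,75,75,1)),(D,b(783,95),(-32,-75,75,1))]
c,r=run(F+J,[650,-100,0,-75],lambda p,l:(l[0]+(p[3] if len(l)>3 else 0),l[1],l[2]))
print("clamp",c,r.tolist())
print("post top centre tri",tri([ray(S,a(195,40)),ray(D,b(742,88))]),"pred",T(c,(c[3]-16,0,125)))
B=[(S,a(39,202),(-24,-90,68)),(S,a(107,200),(-24,-48,68)),(S,a(34,252),(24,-90,68)),(S,a(268,207),(-24,48,68)),(S,a(336,202),(-24,90,68)),(S,a(338,248),(24,90,68)),(S,a(269,251),(24,48,68)),
(D,b(519,197),(24,90,68)),(D,b(541,165),(24,48,68)),(D,b(606,177),(-24,48,68)),(D,b(598,213),(-24,90,68)),(D,b(610,52),(24,-90,68)),(D,b(671,62),(-24,-90,68))]
k,r=run(B,[680,-100,0],lambda p,l:l)
print("blank",k,r.tolist()); d=k[:2]-c[:2];co,si=np.cos(c[2]),np.sin(c[2]);print("rel",co*d[0]+si*d[1],-si*d[0]+co*d[1],k[2]-c[2])
V=[(S,e(15,73),(-95,-95,64)),(S,e(292,42),(-95,95,64)),(S,e(386,276),(95,95,64)),(S,e(92,315),(95,-95,64)),
(D,f(486,30),(95,-95,64)),(D,f(770,70),(-95,-95,64)),]
v,r=run(V,[600,300,0],lambda p,l:l); print("valve",v,r.tolist())
ax=T(v,(60,-60,0));print("axis",ax, "pivot tri",tri([ray(S,e(143,208)),ray(D,f(520,35))]))
for n,C,g in(("S",S,e),("D",D,f)):
    m=[atz(C,g(*q),65) for q in ([(193,211),(296,139)] if n=="S" else [(550,155),(599,303)])]
    d=m[1]-m[0]; print(n,"mark",m,"r",[np.hypot(*(q-ax)[:2]) for q in m],"dir",np.degrees(np.arctan2(d[1],d[0])),"from axis",[np.degrees(np.arctan2(*(q-ax)[1::-1])) for q in m])
print("lever end tri",tri([ray(S,e(117,62)),ray(D,f(714,93))]))
for q,g,C in(((117,62),e,S),((714,93),f,D)):
    w=atz(C,g(*q),107)-ax;print("end",w,np.degrees(np.arctan2(w[1],w[0])))
for n,P in (("jawgrip",T(c,(c[3]-16,0,105))),):print(n,P)
print("world tin",tri([ray(S,(326,150)),ray(D,(351,281))]))
E
python3 f1.py
```

```text
clamp [ 5.80374253e+02 -2.37713216e+02 -1.50208849e-01 -4.04001993e+01] [[-1.1, -0.4], [0.4, -0.8], [-1.5, -0.2], [0.0, -0.7], [-0.1, -0.7], [0.3, -0.8], [-0.3, 0.1], [0.3, -0.6], [-1.8, -1.9], [-0.8, -2.5], [-1.8, 1.2], [-3.1, 1.2], [-0.2, -0.8], [0.1, -1.2], [-1.0, -0.7], [0.6, -1.2], [-2.5, -0.5], [-1.6, 0.6], [-0.5, -1.7]]
post top centre tri [ 520.86968497 -229.15031545  124.5412686 ] pred [ 524.60912872 -229.27322897  125.        ]
blank [ 6.15242643e+02 -2.51104414e+02 -1.68047980e-01] [[-0.6, -1.4], [0.1, -1.2], [-0.4, 3.7], [0.0, -3.5], [0.6, -2.5], [0.6, 3.5], [-0.1, 3.1], [-0.1, 1.2], [0.1, -0.7], [1.5, -0.2], [-1.7, 1.0], [-0.7, -1.3], [0.2, -0.9]]
rel 36.47968783432599 -8.022543959322258 -0.01783913083546476
valve [ 5.47205470e+02  2.01176808e+02 -4.98929873e-02] [[-0.2, -1.4], [0.4, -1.1], [1.2, -0.1], [-0.7, -1.0], [-1.2, -1.1], [-0.5, -0.1]]
axis [604.13846832 138.25913472   0.        ] pivot tri [601.09105973 138.11381511 110.72437578]
S mark [array([579.19149871, 187.67075369,  65.        ]), array([537.72944121, 271.42229825,  65.        ])] r [np.float64(55.352139807009706), np.float64(148.80385412530404)] dir 116.33818092892612 from axis [np.float64(116.78832603424708), np.float64(116.50562466947794)]
D mark [array([575.95448159, 189.10410133,  65.        ]), array([533.75191818, 273.10525419,  65.        ])] r [np.float64(58.13387770878809), np.float64(152.1109541646301)] dir 116.67516268231842 from axis [np.float64(119.00013923551808), np.float64(117.56351571169694)]
lever end tri [482.58136586 160.55424195 102.72517227]
end [-116.7629195    20.87457717  107.        ] 169.86388929292355
end [-122.78357937   24.05673136  107.        ] 168.91458159225994
jawgrip [ 524.60912872 -229.27322897  105.        ]
world tin [390.33966076  -2.53197427  67.14477411]
```

Call:
{"op": "step_arm", "data": {
  "targets": "0 0 0 -5.45; 0 0 0 -5.45; -1.945 -3.574 0 0; -1.945 -3.574 0 0; -1.945 -3.574 0 0; -1.945 -3.574 0 0; -1.945 -3.574 0 0; -1.945 -3.574 0 0",
  "jaw": 0
}}

```text
time: 0.82
tool_pos: [300.4, 381.2, 209.3]
tool_rot: [[-0.989, 0.149, -0.0], [0.149, 0.989, -0.0], [0.0, -0.0, -1.0]]
wrist_force: [0.8, -0.2, -0.7]
grip_width: 85.3
grip_force: 0.0
```

Call:
{"op": "step_arm", "data": {
  "targets": "-1.945 -3.574 0 0; -1.945 -3.574 0 0; -1.945 -3.574 0 0; -1.945 -3.574 0 0; -1.945 -3.574 0 0; -1.945 -3.574 0 0; -1.945 -3.574 0 0; -1.945 -3.574 0 0"
}}

```text
time: 1.48
tool_pos: [411.5, 75.1, 209.8]
tool_rot: [[-0.989, 0.15, 0.001], [0.15, 0.989, 0.0], [-0.001, 0.0, -1.0]]
wrist_force: [0.8, 1.2, 0.1]
grip_width: 85.5
grip_force: 0.0
```

Call:
{"op": "step_arm", "data": {
  "targets": "-1.945 -3.574 0 0; -1.945 -3.574 0 0; -1.945 -3.574 0 0; -1.945 -3.574 0 0; -1.945 -3.574 0 0; -1.945 -3.574 0 0; -1.945 -3.574 0 0; 0 0 0 0"
}}

```text
time: 2.15
tool_pos: [509.6, -196.5, 209.3]
tool_rot: [[-0.988, 0.155, 0.0], [0.155, 0.988, -0.002], [-0.0, -0.002, -1.0]]
wrist_force: [1.1, -0.3, -0.5]
grip_width: 85.6
grip_force: 0.0
```

```bash
python3 - <<'E'
from h import *
s=env.sense();np.savez("w1.npz",p=s["tool_pos"],R=s["tool_rot"]);print(s["tool_pos"],s["q"])
im=env.grab_frame("wrist")
o=cv2.resize(im,(784,588),interpolation=cv2.INTER_CUBIC);cv2.imwrite("pics/w1.png",o)
E
```

```text
[ 509.58697479 -196.5213723   209.30111634] [-3.29441571e+01  1.01579353e-01  1.04579952e+02 -8.52078849e-02
  7.52511967e+01 -1.13985061e+02]
```

View pics/w1.png

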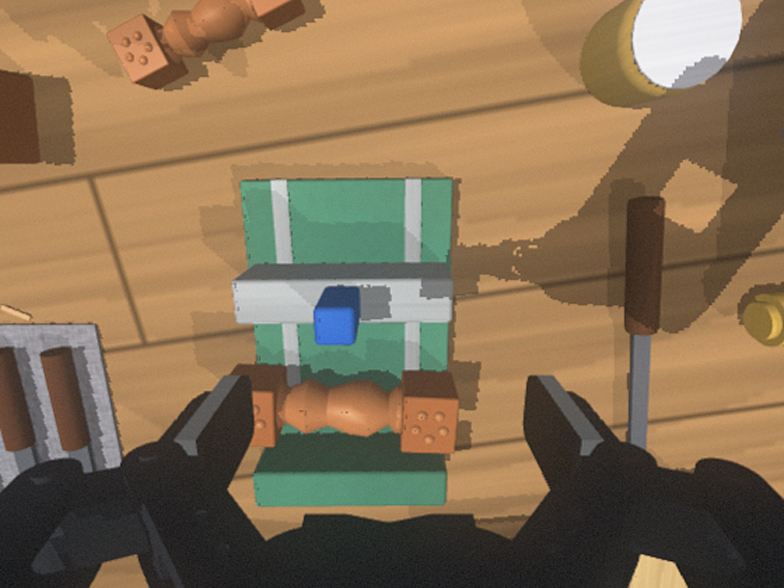

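The wrist view shows the blue post's top face centred at about (335,324) in the enlarged picture, with the jaw nearly aligned with the tool. The leg is in front of it and the gouge and tin are well to the right.

```bash
cat >> h.py <<'E'
def wpose(p,R):
    M=np.array(env.get_calibration("wrist")["tool_from_camera"]); return R@M[:3,:3],p+R@M[:3,3]
E
python3 - <<'E'
from h import *
w=np.load("w1.npz");C=env.get_calibration("wrist");R,t=wpose(w["p"],w["R"])
S=env.get_calibration("scene");D=env.get_calibration("side")
a=lambda X,Y:(200+X/4,180+Y/4); b=lambda X,Y:(215+(X-400)/4,170+Y/4)
P=atz(C,(335/1.4,324/1.4),125,R,t);print(P)
print(tri([ray(C,(335/1.4,324/1.4),R,t),ray(S,a(195,40)),ray(D,b(742,88))]))
d=P-w["p"];print("tool shift cm",w["R"].T@d/10)
q=[atz(C,(x/1.4,y/1.4),z,R,t) for x,y,z in((237,323,75),(452,318,75),(241,181,20),(453,178,20),(255,505,75),(446,506,75))]
for i in(0,2,4):
    d=q[i+1]-q[i];print(np.hypot(*d[:2]),np.degrees(np.arctan2(d[1],d[0]))-90, q[i])
E
```

```text
[ 522.23792706 -227.65359771  125.        ]
[ 521.44091606 -228.37784864  125.22400231]
tool shift cm [-1.72928049 -2.86377479  8.43610014]
147.31990846866347 -7.52363422563154 [ 527.83761819 -302.77262959   75.        ]
157.53469055682135 -8.1595950850282 [ 435.7410173  -294.13474417   20.        ]
148.67512148117572 -9.272745778474928 [ 676.1510132  -326.09180494   75.        ]
```

Call:
{"op": "step_arm", "data": {
  "targets": "-0.85 -1.45 0 0; -0.85 -1.45 0 0; 0 0 0 0; 0 0 3 0; 0 0 3 0; 0 0 3 0; 0 0 2.5 0; 0 0 0 0"
}}

```text
time: 2.87
tool_pos: [516.8, -217.9, 88.8]
tool_rot: [[-0.989, 0.149, -0.01], [0.149, 0.989, 0.007], [0.011, 0.005, -1.0]]
wrist_force: [-0.7, 0.5, -1.9]
grip_width: 85.2
grip_force: 0.0
```

Call:
{"op": "step_arm", "data": {
  "targets": "-0.3 -1.0 0 0; 0 0 0.3 0; 0 0 0 0"
}}

```text
time: 3.12
tool_pos: [523.7, -233.4, 93.8]
tool_rot: [[-0.989, 0.15, 0.003], [0.15, 0.989, -0.002], [-0.003, -0.002, -1.0]]
wrist_force: [0.1, -0.8, 0.2]
grip_width: 85.2
grip_force: 0.0
```

Call:
{"op": "step_arm", "data": {
  "targets": "0 0 0 0; 0 0 0 0; 0 0 0 0; 0 0 0 0"
}}

```text
time: 3.45
tool_pos: [522.7, -232.3, 92.3]
tool_rot: [[-0.989, 0.15, 0.001], [0.15, 0.989, -0.001], [-0.001, -0.0, -1.0]]
wrist_force: [0.2, -0.4, 0.5]
grip_width: 85.4
grip_force: 0.0
```

Call:
{"op": "step_arm", "data": {
  "targets": "0 0.4 0.7 0; 0 0 0 0; 0 0 0 0; 0 0 0 0"
}}

```text
time: 3.78
tool_pos: [522.9, -228.0, 84.3]
tool_rot: [[-0.989, 0.15, -0.001], [0.15, 0.989, 0.0], [0.001, 0.0, -1.0]]
wrist_force: [-0.1, -0.6, 0.2]
grip_width: 85.6
grip_force: 0.0
```

Call:
{"op": "step_arm", "data": {
  "targets": "0 0 0 0; 0 0 0 0; 0 0 0 0; 0 0 0 0; 0 0 0 0; 0 0 0 0; 0 0 0 0; 0 0 0 0",
  "jaw": 1
}}

```text
time: 4.45
tool_pos: [523.0, -230.5, 85.3]
tool_rot: [[-0.989, 0.15, 0.0], [0.15, 0.989, -0.004], [-0.001, -0.004, -1.0]]
wrist_force: [-3.2, -7.5, -0.0]
grip_width: 22.5
grip_force: 61.2
```

Call:
{"op": "step_arm", "data": {
  "targets": "-0.6 0 0 0; -0.8 0 0 0; -0.8 0 0 0; -0.8 0 0 0; -0.8 0 0 0; -0.5 0 0 0; 0 0 0 0; 0 0 0 0"
}}

```text
time: 5.12
tool_pos: [566.4, -236.9, 85.3]
tool_rot: [[-0.989, 0.15, 0.002], [0.15, 0.989, -0.004], [-0.003, -0.004, -1.0]]
wrist_force: [0.7, -6.7, -1.4]
grip_width: 22.4
grip_force: 61.0
```

Call:
{"op": "step_arm", "data": {
  "targets": "-0.25 0 0 0; -0.25 0 0 0; -0.25 0 0 0; -0.25 0 0 0; -0.25 0 0 0; -0.25 0 0 0; -0.25 0 0 0; 0 0 0 0"
}}

```text
time: 5.78
tool_pos: [582.6, -239.3, 85.4]
tool_rot: [[-0.989, 0.15, -0.001], [0.15, 0.989, -0.003], [0.0, -0.003, -1.0]]
wrist_force: [-3.5, -4.9, 1.8]
grip_width: 22.4
grip_force: 61.5
```

Call:
{"op": "step_arm", "data": {
  "targets": "-0.2 0 0 0; -0.2 0 0 0; -0.2 0 0 0; -0.2 0 0 0; -0.2 0 0 0; 0 0 0 0; 0 0 0 0"
}}

```text
time: 6.37
tool_pos: [592.0, -240.7, 85.3]
tool_rot: [[-0.989, 0.15, -0.002], [0.15, 0.989, -0.003], [0.001, -0.003, -1.0]]
wrist_force: [-4.7, -5.0, 4.1]
grip_width: 22.3
grip_force: 61.6
```

Call:
{"op": "step_arm", "data": {
  "targets": "-0.1 0 0 0; -0.1 0 0 0; -0.1 0 0 0; 0 0 0 0; 0 0 0 0"
}}

```text
time: 6.78
tool_pos: [594.0, -241.0, 85.3]
tool_rot: [[-0.989, 0.15, -0.004], [0.15, 0.989, -0.002], [0.004, -0.003, -1.0]]
wrist_force: [-10.0, -4.6, 6.1]
grip_width: 22.8
grip_force: 61.9
```

Call:
{"op": "step_arm", "data": {
  "targets": "-0.1 0 0 0; -0.1 0 0 0; 0 0 0 0; 0 0 0 0"
}}

```text
time: 7.12
tool_pos: [593.9, -241.0, 85.3]
tool_rot: [[-0.989, 0.149, -0.01], [0.149, 0.989, -0.001], [0.01, -0.002, -1.0]]
wrist_force: [-18.2, -3.5, 11.3]
grip_width: 22.8
grip_force: 62.7
```

Call:
{"op": "step_arm", "data": {
  "targets": "-0.1 0 0 0; -0.1 0 0 0; 0 0 0 0; 0 0 0 0"
}}

```text
time: 7.45
tool_pos: [593.8, -240.9, 85.3]
tool_rot: [[-0.989, 0.149, -0.015], [0.149, 0.989, 0.001], [0.015, -0.002, -1.0]]
wrist_force: [-27.4, -0.6, 16.8]
grip_width: 22.4
grip_force: 63.4
```

Call:
{"op": "step_arm", "data": {
  "targets": "0.2 0 0 0; 0.2 0 0 0; 0 0 0 0; 0 0 0 0"
}}

```text
time: 7.78
tool_pos: [594.0, -241.0, 85.3]
tool_rot: [[-0.989, 0.15, -0.004], [0.15, 0.989, -0.002], [0.003, -0.003, -1.0]]
wrist_force: [-8.1, -4.3, 4.7]
grip_width: 22.4
grip_force: 61.8
```

Call:
{"op": "step_arm", "data": {
  "targets": "0 0 0 0; 0 0 0 0; 0 0 0 0; 0 0 0 0; 0 0 0 0; 0 0 0 0",
  "jaw": 0
}}

```text
time: 8.28
tool_pos: [595.9, -239.1, 84.7]
tool_rot: [[-0.989, 0.15, 0.0], [0.15, 0.989, 0.0], [-0.0, 0.0, -1.0]]
wrist_force: [0.3, -0.6, -0.7]
grip_width: 85.7
grip_force: 0.0
```

Call:
{"op": "step_arm", "data": {
  "targets": "0 0 -2.5 0; 0 0 -3.5 0; 0 0 -3.5 0; 0 0 -2 0; 0 0 0 0; 0 0 0 0; 0 0 0 0"
}}

```text
time: 8.87
tool_pos: [595.1, -238.8, 198.4]
tool_rot: [[-0.989, 0.15, -0.002], [0.15, 0.989, 0.001], [0.002, 0.001, -1.0]]
wrist_force: [-0.6, -0.4, -0.5]
grip_width: 85.0
grip_force: 0.0
```

Call:
{"op": "step_arm", "data": {
  "targets": "1.45 3.77 0 0; 1.45 3.77 0 0; 1.45 3.77 0 0; 1.45 3.77 0 0; 1.45 3.77 0 0; 1.45 3.77 0 0; 1.45 3.77 0 0; 1.45 3.77 0 0"
}}

```text
time: 9.53
tool_pos: [524.2, 78.1, 197.5]
tool_rot: [[-0.989, 0.15, -0.004], [0.15, 0.989, 0.0], [0.004, -0.0, -1.0]]
wrist_force: [0.4, -0.1, 0.2]
grip_width: 85.8
grip_force: 0.0
```

Call:
{"op": "step_arm", "data": {
  "targets": "1.45 3.77 0 0; 1.45 3.77 0 0; 0 0 0 0; 0 0 0 0; 0 0 0 0; 0 0 0 0"
}}

```text
time: 10.03
tool_pos: [508.7, 154.2, 198.7]
tool_rot: [[-0.988, 0.151, -0.002], [0.151, 0.988, -0.0], [0.002, -0.001, -1.0]]
wrist_force: [0.1, -0.1, 0.3]
grip_width: 85.6
grip_force: 0.0
```

```bash
python3 - <<'E'
from h import *
s=env.sense();np.savez("w2.npz",p=s["tool_pos"],R=s["tool_rot"]);print(s["tool_pos"],s["q"])
im=env.grab_frame("wrist");sc=env.grab_frame("scene")
cv2.imwrite("pics/scene2.png",sc)
o=np.hstack([cv2.resize(im[60:360,130:],None,fx=1.0,fy=1.0),np.zeros((300,0,3),np.uint8)])
o=cv2.resize(im[:,80:480],(500,525),interpolation=cv2.INTER_CUBIC)
c=cv2.resize(sc[180:300,200:300],(300,360),interpolation=cv2.INTER_CUBIC)
cv2.imwrite("pics/m2.png",np.hstack([o,cv2.copyMakeBorder(c,0,165,0,0,0)]))
E
```

```text
[508.7025481  154.18101166 198.65771177] [ 4.63760627e+00 -1.25840057e+00  1.07076766e+02 -1.16483492e-02
  7.42838529e+01 -7.66538704e+01]
```

View pics/m2.png

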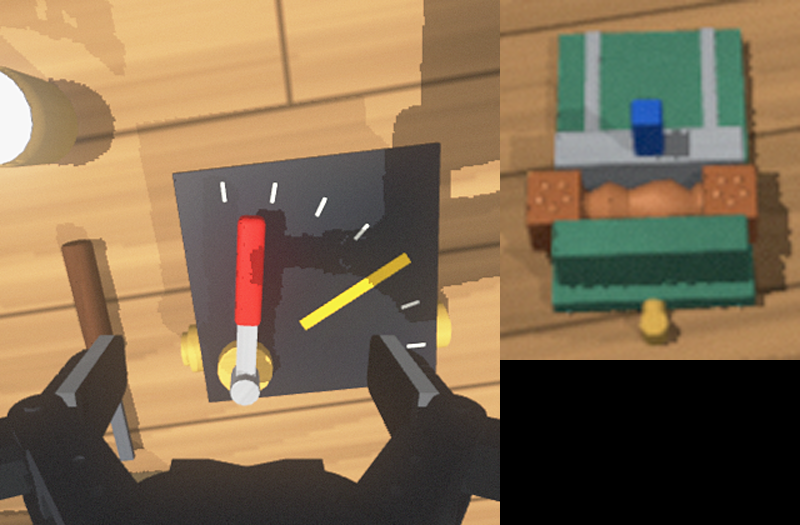

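The wrist view shows the red sleeve from (252,217) to (248,325), the pivot cap near (244,388) and the mark from (303,324) to (408,259). The scene crop on the right shows the leg snug and square between the jaws.

```bash
python3 - <<'E'
from fit import *
w=np.load("w2.npz");C=env.get_calibration("wrist");R,t=wpose(w["p"],w["R"])
g=lambda X,Y:(80+X/1.25,Y/1.25)
at=lambda X,Y,z:atz(C,g(X,Y),z,R,t)
ang=lambda d:np.degrees(np.arctan2(d[1],d[0]))
o,i=at(252,217,107),at(248,325,107);pv=at(244,388,111);m0,m1=at(303,324,65),at(408,259,65)
print("outer",o,"inner",i,np.hypot(*(o-i)[:2]),"dir",ang(o-i),"pivot",pv,ang(o-pv))
print("outer tri",tri([ray(C,g(252,217),R,t),ray(S,e(117,62))]),"pivot tri",tri([ray(C,g(244,388),R,t),ray(S,e(143,208)),ray(D,f(520,35))]))
print("mark",m0,m1,ang(m1-m0)); 
u=(m1-m0)/np.linalg.norm(m1-m0);print("axis from mark",m0-56*u, m1-151*u)
gp=pv+95/np.hypot(*(o-pv)[:2])*(o-pv);print("grip",gp,"shift cm",w["R"].T@(gp-w["p"])/10, ang(w["R"][:,0]))
E
```

```text
outer [481.6508279  163.43768042 107.        ] inner [553.90597961 149.91075674 107.        ] 73.51043879362042 dir 169.3963688999863 pivot [598.96158199 140.21349717 111.        ] 168.8018665856347
outer tri [482.53449967 162.83800579 100.10437845] pivot tri [600.51357068 138.88795089 110.01914134]
mark [578.59361215 190.07543462  65.        ] [537.83551583 273.93394061  65.        ] 115.92133392870642
axis from mark [603.07326769 139.70931044  65.        ] [603.84315844 138.12528434  65.        ]
grip [505.77024114 158.66272456 107.82241099] shift cm [0.34232672 0.40409649 9.08388017] 171.29461275007796
```

Call:
{"op": "step_arm", "data": {
  "targets": "0.15 0.3 0 2; 0 0 3 0; 0 0 3.5 0; 0 0 3.5 0; 0 0 1.8 0; 0 0 0 0; 0 0 0 0; 0 0 0 0"
}}

```text
time: 10.8
tool_pos: [509.4, 157.9, 83.4]
tool_rot: [[-0.983, 0.185, 0.003], [0.185, 0.983, 0.0], [-0.003, 0.001, -1.0]]
wrist_force: [0.7, -0.1, 0.1]
grip_width: 85.1
grip_force: 0.0
```

Call:
{"op": "step_arm", "data": {
  "targets": "0 0 0 0; 0 0 0 0; 0 0 0 0; 0 0 0 0; 0 0 0 0; 0 0 0 0; 0 0 0 0; 0 0 0 0",
  "jaw": 1
}}

```text
time: 11.47
tool_pos: [508.0, 158.2, 82.3]
tool_rot: [[-0.983, 0.185, -0.0], [0.185, 0.983, -0.0], [0.0, -0.0, -1.0]]
wrist_force: [-3.2, -2.3, 5.5]
grip_width: 15.0
grip_force: 58.7
```

Call:
{"op": "step_arm", "data": {
  "targets": "-0.041 0.887 0 5.3; -0.041 0.887 0 5.3; -0.041 0.887 0 5.3; -0.041 0.887 0 5.3; -0.041 0.887 0 5.3; -0.041 0.887 0 5.3; 0 0 0 0; 0 0 0 0"
}}

```text
time: 12.13
tool_pos: [532.8, 205.7, 82.4]
tool_rot: [[-0.74, 0.673, 0.003], [0.673, 0.74, 0.001], [-0.002, 0.003, -1.0]]
wrist_force: [2.4, -0.6, 2.5]
grip_width: 14.9
grip_force: 59.1
```

Call:
{"op": "step_arm", "data": {
  "targets": "-0.041 0.887 0 5.3; -0.041 0.887 0 5.3; -0.041 0.887 0 5.3; -0.041 0.887 0 5.3; 0 0 0 0; 0 0 0 0; 0 0 0 0; 0 0 0 0"
}}

```text
time: 12.8
tool_pos: [560.6, 226.3, 82.4]
tool_rot: [[-0.447, 0.894, 0.004], [0.894, 0.447, 0.0], [-0.001, 0.003, -1.0]]
wrist_force: [6.8, -1.7, 1.0]
grip_width: 15.0
grip_force: 59.2
```

```bash
python3 - <<'E'
from h import *
s=env.sense();p=s["tool_pos"];x=s["tool_rot"][:,0]
print(p,s["wrist_force"],"tool x",np.degrees(np.arctan2(x[1],x[0])),"lever",np.degrees(np.arctan2(p[1]-138.7,p[0]-602)),np.hypot(p[1]-138.7,p[0]-602))
E
```

```text
[560.58935813 226.31253104  82.40587058] [ 6.78313206 -1.74056147  0.95582672] tool x 116.56704985695902 lever 115.29806934014931 96.90612393332205
```

Call:
{"op": "step_arm", "data": {
  "targets": "0 0 0 0; 0 0 0 0; 0 0 0 0; 0 0 0 0; 0 0 0 0; 0 0 0 0",
  "jaw": 0
}}

```text
time: 13.3
tool_pos: [559.1, 226.7, 81.4]
tool_rot: [[-0.445, 0.896, -0.001], [0.896, 0.445, 0.0], [0.0, -0.001, -1.0]]
wrist_force: [-0.9, -0.8, -0.1]
grip_width: 84.7
grip_force: 0.0
```

Call:
{"op": "step_arm", "data": {
  "targets": "0 0 -2 0; 0 0 -3.5 0; 0 0 -3.5 0; 0 0 -3 0; 0 0 0 0; 0 0 0 0; 0 0 0 0; 0 0 0 0"
}}

```text
time: 13.97
tool_pos: [558.4, 226.5, 199.5]
tool_rot: [[-0.444, 0.896, -0.004], [0.896, 0.444, -0.001], [0.001, -0.004, -1.0]]
wrist_force: [-0.4, 0.3, -0.1]
grip_width: 85.3
grip_force: 0.0
```

```bash
python3 - <<'E'
from h import *
s=env.sense();np.savez("w3.npz",p=s["tool_pos"],R=s["tool_rot"]);print(s["tool_pos"],s["time"])
im=env.grab_frame("wrist");sc=env.grab_frame("scene")
cv2.imwrite("pics/scene3.png",sc)
o=cv2.resize(im[:,80:480],(500,525),interpolation=cv2.INTER_CUBIC)
c=cv2.resize(sc[180:300,200:300],(300,360),interpolation=cv2.INTER_CUBIC)
cv2.imwrite("pics/m3.png",np.hstack([o,cv2.copyMakeBorder(c,0,165,0,0,0)]))
E
```

```text
[558.37776831 226.47592375 199.54829639] 13.9667
```

View pics/m3.png

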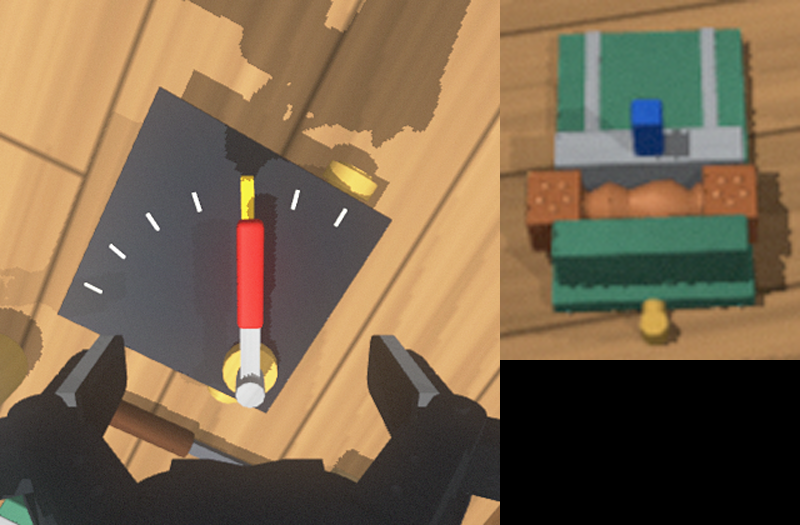

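The lever (x≈250, y 222–397) lies in line with the visible mark (x≈247, y 177–218), and the clamp is unchanged. A quick angle check follows.

```bash
python3 - <<'E'
from fit import *
w=np.load("w3.npz");C=env.get_calibration("wrist");R,t=wpose(w["p"],w["R"])
at=lambda X,Y,z:atz(C,(80+X/1.25,Y/1.25),z,R,t)
ang=lambda d:np.degrees(np.arctan2(d[1],d[0]))
im=env.grab_frame("wrist").astype(int);b,g,r=im[...,0],im[...,1],im[...,2]
def line(m,z):
    y,x=np.nonzero(m);ys=np.unique(y);P=np.array([atz(C,(x[y==v].mean(),v),z,R,t)[:2] for v in ys])
    c=P.mean(0);return c,ang(np.linalg.svd(P-c)[2][0])%180
roi=np.zeros(b.shape,bool);roi[130:275,255:305]=1
red=roi&(r>110)&(g<70)&(b<70);yel=roi&(r>90)&(g>80)&(b<60)
pv=at(250,395,111)
lc,la=line(red,103);mc,ma=line(yel,65)
print(red.sum(),yel.sum(),"line dirs",la,ma,"pivot",pv[:2])
for ax in(pv[:2],np.array([602,138.7]),np.array([603.5,138.9])):print(ang(lc-ax),ang(mc-ax),ang(lc-ax)-ang(mc-ax))
E
```

```text
719 135 line dirs 117.19139889364843 120.96156800820435 pivot [604.26858199 142.20830344]
115.69155259538806 116.61986246521143 -0.9283098698233658
113.4098255311299 115.0565307544616 -1.6467052233317077
114.33704731754662 115.68113532433418 -1.3440880067875582
```

```bash
python3 -c "
from bench import env
print(env.finish_job())"
```

```text
the job is handed in; nothing more can be done
None
```

The job is handed in at about 14 s: the sliding jaw holds the leg snug and square against the fixed jaw (pressed to about 27 N at the wrist), and the lever measured about 1–2° from the yellow mark (limit 4°); I don't know the verdict, as the hand-in returned none.

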